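# Prise open the tin case and hold up the fullest tin

## Task

The cover of the green case on the bench has no handle: lever it up with the blade of the filling knife in the slot at its front, open it wide so that it stands back by itself, and lay the knife down on the bench. The three tins of washers inside look the same; heft them to find by feel which is the heaviest, leave the other two standing in their wells, and finish holding the heaviest upright and still in the gripper, its bottom well clear above the case's tray (at least 10 cm above the bench). Do not tip a tin over, and leave the tape measure and the roll of tape where they are.

Things in the scene. Friction and masses are not known exactly. Their poses are not given: they have to be found in the camera images.
- case: green steel case, fixed on the bench: 96 mm deep (x), 240 long (y), 72 high when shut. Origin at the centre of its underside, z up, front towards its own -x. Below, an open tray, walls 3 mm thick, 26 mm high, with a plywood insert (top 15 mm above the bench) with three round wells 58 mm wide, 80 mm apart along y. Above, a 46 mm high cover hinged at the rear. The tins stand in the wells
- cover: the cover: an upside-down tray of 3 mm sheet, 96 x 240 x 46 mm, 0.11 kg. Origin on the hinge axis, mid-length; its axes are the case's while shut. In its frame the walls reach from z = 0 to 46, front at x = -99, rear at -3 mm. Opens up to 1.75 rad, the tilt of its z axis. Stiff hinge (0.08 N m): stays where left, 1.5 N raises the front edge. No handle; shut, it clears the tins by 6 mm
- slot (a point): centre of the pry slot in the middle of the case's front, on the outer face; fixed to the case, case axes (entered along +x). It is a cut-out in the lower edge of the cover's front wall, 60 mm wide, 10 mm high, from the tray's rim (26 mm above the bench) to 36 mm. Behind the outer face 22 mm are free before the middle tin
- hinge (a point): middle of the cover's hinge axis, 26 mm above the bench, 51 mm behind the case's middle; fixed to the case, case axes; the axis runs along y
- well0 (a point): centre of the floor of the first well (case y = +80 mm), 3 mm above the bench, 12 mm below the insert's top face; fixed, case axes
- well1 (a point): the same for the middle well (case y = 0)
- well2 (a point): the same for the third well (case y = -80 mm)
- tin_a: one of three outwardly identical closed sheet-metal tins with a yellow band, holding more or fewer steel washers; 52 mm across, 60 mm tall, 0.14 to 0.6 kg. Origin at the centre of its underside, z up. Weight unknown beforehand, unrelated to name or well; the heaviest outweighs each of the others by at least 0.2 kg (2 N)
- tin_b: one of three outwardly identical closed sheet-metal tins with a yellow band, holding more or fewer steel washers; 52 mm across, 60 mm tall, 0.14 to 0.6 kg. Origin at the centre of its underside, z up. Weight unknown beforehand, unrelated to name or well; the heaviest outweighs each of the others by at least 0.2 kg (2 N)
- tin_c: one of three outwardly identical closed sheet-metal tins with a yellow band, holding more or fewer steel washers; 52 mm across, 60 mm tall, 0.14 to 0.6 kg. Origin at the centre of its underside, z up. Weight unknown beforehand, unrelated to name or well; the heaviest outweighs each of the others by at least 0.2 kg (2 N)
- filling_knife: filling knife (stiff scraper) with a red handle, 200 mm long, 0.12 kg, lying flat on the bench. Origin on the bench below the front end of the handle. The handle, flat-sided, 26 mm wide (x), 20 mm high, runs from y = 0 to +105 mm; the blade points to -y, its edge at y = -95 mm, 26 to 33 mm wide, 3 mm thick, its middle 10 mm above the origin. Balances about 20 mm behind the origin
- tape_measure: yellow tape measure, 37 x 95 x 64 mm, a bystander; origin at the centre of its underside
- tape_electrical: black roll of electrical tape lying flat, 57 mm across, 19 mm high, a bystander; origin at the centre of its underside

How it is judged:
On the way, in this order (a step that is already met when the one before it is completed fails the run):
1. the knife levers the cover up: its blade bears on the cover while the cover stands open by more than 0.15 rad, and the fingers do not touch the cover (angle between cover's own z axis and vertical above 0.15 rad and contact force between filling_knife and cover above 0.2 N and contact force between the fingers and cover below 0.1 N), for 0.1 s.
2. the cover stands wide open (more than 1.2 rad) (angle between cover's own z axis and vertical above 1.2 rad), for 0.2 s.
At the end, for the whole second after the job is handed in: Heaviest tin held still, within 0.35 rad of upright, underside over 100 mm above the bench, off the case; the other two at rest upright at the bottom of wells, let go (each bearing on the case with under 3.5 N); cover open over 1.2 rad; knife at rest lying on the bench (((height (world z) of tin_a above 0.1 m and contact force between the fingers and tin_a above 1.5 N and angle between tin_a's own z axis and vertical below 0.35 rad and linear speed of tin_a below 0.03 m/s and contact force between tin_a and case below 0.05 N and contact force between tin_a and filling_knife below 0.05 N and x of tin_b in the frame of case between -0.012 and 0.012 m and z of tin_b in the frame of case between -0.004 and 0.009 m and angle between each of tin_b, tin_c's own z axis and vertical below 0.12 rad and contact force between each of tin_b, tin_c and case below 3.5 N and linear speed of each of tin_b, tin_c below 0.02 m/s and contact force between the fingers and tin_b below 0.1 N and x of tin_c in the frame of case between -0.012 and 0.012 m and z of tin_c in the frame of case between -0.004 and 0.009 m and contact force between the fingers and tin_c below 0.1 N) or (height (world z) of tin_b above 0.1 m and contact force between the fingers and tin_b above 1.5 N and angle between tin_b's own z axis and vertical below 0.35 rad and linear speed of tin_b below 0.03 m/s and contact force between tin_b and case below 0.05 N and contact force between tin_b and filling_knife below 0.05 N and x of tin_a in the frame of case between -0.012 and 0.012 m and z of tin_a in the frame of case between -0.004 and 0.009 m and angle between each of tin_a, tin_c's own z axis and vertical below 0.12 rad and contact force between each of tin_a, tin_c and case below 3.5 N and linear speed of each of tin_a, tin_c below 0.02 m/s and contact force between the fingers and tin_a below 0.1 N and x of tin_c in the frame of case between -0.012 and 0.012 m and z of tin_c in the frame of case between -0.004 and 0.009 m and contact force between the fingers and tin_c below 0.1 N) or (height (world z) of tin_c above 0.1 m and contact force between the fingers and tin_c above 1.5 N and angle between tin_c's own z axis and vertical below 0.35 rad and linear speed of tin_c below 0.03 m/s and contact force between tin_c and case below 0.05 N and contact force between tin_c and filling_knife below 0.05 N and x of tin_a in the frame of case between -0.012 and 0.012 m and z of tin_a in the frame of case between -0.004 and 0.009 m and angle between each of tin_a, tin_b's own z axis and vertical below 0.12 rad and contact force between each of tin_a, tin_b and case below 3.5 N and linear speed of each of tin_a, tin_b below 0.02 m/s and contact force between the fingers and tin_a below 0.1 N and x of tin_b in the frame of case between -0.012 and 0.012 m and z of tin_b in the frame of case between -0.004 and 0.009 m and contact force between the fingers and tin_b below 0.1 N)) and angle between cover's own z axis and vertical above 1.2 rad and height (world z) of filling_knife between -0.02 and 0.04 m and linear speed of filling_knife below 0.02 m/s); the arm keeps its last pose, push and grip.
It fails at once if the tape measure is moved by more than 3 cm (distance of tape_measure from where it was at the start of the episode above 0.03 m).
It fails at once if the roll of tape is moved by more than 3 cm (distance of tape_electrical from where it was at the start of the episode above 0.03 m).
It fails at once if a tin is tipped by more than 0.7 rad (angle between any of tin_a, tin_b, tin_c's own z axis and vertical above 0.7 rad).
It also fails if it takes over 72 s, if anything falls off the work surface, if the arm or the gripper's body presses on something with over 40 N, if the wrist force passes 120 N, or if a joint passes its speed limit or range.

## Robot

A 7-joint arm with a two-finger parallel gripper is mounted at the origin on a cart in front of the work surface, level with it; the furniture and walls round the work are solid. World frame = base frame: x ahead of the robot, y to its left, z up, the work surface at z = 0. Lengths are in m, angles in rad, forces in N, time in s.
With the tool pointing down it reaches from about 0.425 to 0.875 m from the base axis. Payload 4.7 kg.
Tool frame: the origin (TCP) lies midway between the tips of the shut fingers; the grasp point (between the pads) lies 19 mm behind it (r.hold_point_z is the distance from the TCP to the grasp point, in m); z points along the fingers, y is the line along which they close (so a half turn about z gives the same grasp; the last joint's range is limited). The gripper opens to 85 mm and grips with 20 to 120 N. Pads are 22 mm wide; open, the fingers measure 114 mm over their backs; the gripper's body (76 mm by 85 mm) begins 54 mm behind the grasp point. The pads swing forward as they close: fully open they stand 13 mm farther back than shut.
Start: joints at [-1.171, 0.321, -0.07, 1.45, 0.023, 1.371, -0.057], TCP at [0.245, 0.602, 0.209] pointing down, gripper open.
Joint ranges: [-2.86, 2.86], [-0.3, 2.09], [-1.38, 1.24], [0.06, 2.45], [-1.56, 4.7], [0.09, 2.05], [-2.69, 2.69]. Speed limits (rad/s): [2.57, 2.57, 3.14, 3.14, 3.14, 3.14, 3.14].

## Interface

Orientations are given as a rotation vector (axis times angle).
In Python, from cell import r gives the robot as it stands.
- The arm moves only by the shell command python3 -m handwheel 'ROWS'. ROWS is JSON, one flat list of numbers, 7 for each row, row after row: the shift along the world's x, y, z in cm, then the turn, a rotation vector about the world's x, y, z in degrees, then the opening, from -1 (shut) to 1 (fully open). In form: [dx, dy, dz, ax, ay, az, claw, dx, dy, dz, ax, ay, az, claw, ...]. A call has exactly 5 rows; each row shifts and turns the commanded pose from where the row before left it; what a row does not reach is not made up. A row lasts 1/12 s, in which the tool goes at most 41.7 mm and 7.16 degrees, less where a joint would pass 70% of its speed; a pose out of reach is approached as far as the arm can. A call is refused whole if a number of a shift passes 4.17 or a number of a turn 7.16, either way. A call with a gripper value outside its range is refused whole. The fingers move at their own pace and stop on an object; the grip force is fixed at half the most. Time passes only in rows, so rows that do not move let the fingers close, or fill a call up. It gives the time, the measured TCP pose, the force, the opening and the grip force at its end, in the units of the state.
- r.state(): the state, without advancing time (a new reading comes with each control period).
- r.camera(name): name is "scene" or "top"; returns a dict with "frame" (480x640x3 uint8, red, green, blue), "fov_y" (degrees; the focal length in pixels is half the picture's height over the tangent of half this angle, whatever the lens; pixels are square), "cx", "cy" (the principal point, pixels), "R" (3x3) and "t" (3): a world point X has camera coordinates R X + t. Camera axes: x right, y down, z forward; pixel columns grow to the right and rows downward; lengths in m; the calibration is good to about 2 mm. A picture is of the moment at which its call begins. There is no depth.
- r.close_job(): hands the job in; it is judged then, once.
The state is a dict: "clock": time; "qpos": joint angles; "joint_velocities": joint speeds; "effort": joint torques, N m; "eef_pos": TCP position; "eef_rot": TCP orientation; "wrist_force": force on the tool from outside, world axes, zero at the start; "ft_torque": the same for the moment, N m; "width": finger opening in m; "grasp_force": force on a finger pad.
Only numpy, scipy, OpenCV 4.12 (cv2) and the standard library are available. Lean on these libraries where they do the work, as an engineer would, in place of code of your own. Each camera call takes 0.05 s, during which the arm holds its last target. There are 200 camera calls.

## Working session

There is one attempt and no reset: what is moved stays moved. The work goes in short steps, Python scripts to look and compute and a shell command to move; the robot and the scene stay as the last step left them, time stands still between calls to the robot, and variables do not carry over. Pictures are saved under pics/ and viewed, at most 10 in all, crops included, and the job is handed in when it is done.

```bash
mkdir -p pics; ls; python3 - <<'E'
from cell import r
import cv2
for n in("scene","top"):
    c=r.camera(n); cv2.imwrite(f"pics/{n}0.png",c["frame"][:,:,::-1])
    print(n,c["fov_y"],c["cx"],c["cy"],c["R"],c["t"])
s=r.state();print(s, r.hold_point_z)
E
```

```text
pics
scene 42.34060654699317 323.48719460500337 242.3772553686817 [[ 0.26048405 -0.9654748   0.00254369]
 [-0.83132898 -0.22562984 -0.50792057]
 [ 0.49095844  0.13019057 -0.86140015]] [-0.31319675  0.43404343  0.89361472]
top 52.194333897199506 327.5078639118846 235.936642709554 [[-1.46214361e-01 -9.89252449e-01  9.76460776e-04]
 [-9.65481421e-01  1.42485709e-01 -2.18044601e-01]
 [ 2.15562024e-01 -3.28240067e-02 -9.75938317e-01]] [-0.08141382  0.55859219  0.82992384]
{'clock': 0.1, 'qpos': array([-1.17089447,  0.3217532 , -0.07010347,  1.45156602,  0.02258351,
        1.37081752, -0.05689105]), 'joint_velocities': array([ 5.42866727e-04, -2.78911554e-03,  6.80050563e-04, -2.49150867e-03,
        2.55863664e-05, -1.07933447e-03, -1.09277776e-03]), 'effort': array([-1.26744311e-05, -4.94880438e+01, -3.83811090e-01, -3.15205693e+01,
        1.30277913e-02,  7.51827378e-03, -3.57968179e-05]), 'eef_pos': array([0.24442544, 0.60171575, 0.20752372]), 'eef_rot': array([-6.02134182e-01, -3.08307746e+00,  2.72816007e-03]), 'wrist_force': array([-0.16064977, -0.1146772 ,  0.18473706]), 'ft_torque': array([ 0.00692702,  0.04134877, -0.00528732]), 'grasp_force': 0.0, 'width': 0.08555199957249177} 0.0187
```

View pics/top0.png

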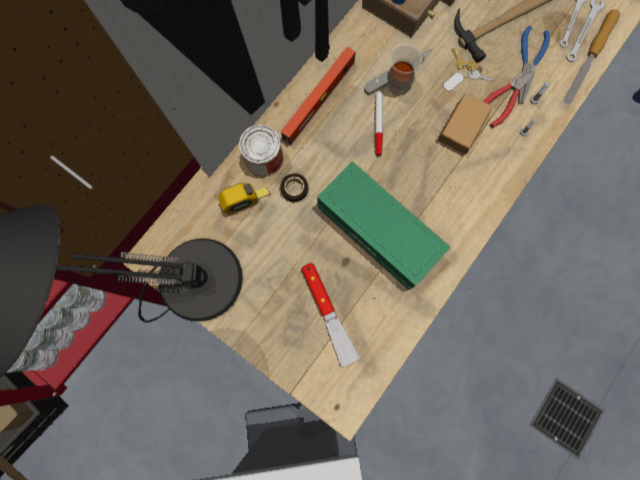

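View pics/scene0.png

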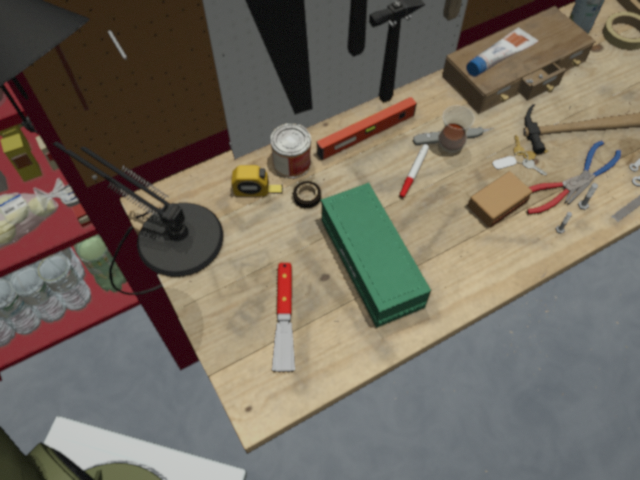

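Top view: green case with corners near (352,165), (318,205), (412,285) and (447,242). The knife runs from handle end (308,265) to blade edge (350,362), the tape is at (293,187) and the tape measure at (240,197). Next I'll measure and zoom in to find the slot side.

```bash
cat > h.py <<'E'
from cell import r
import cv2, numpy as np
from scipy.spatial.transform import Rotation as Rot
def cam(n):
    c=r.camera(n); c["f"]=240/np.tan(np.radians(c["fov_y"]/2)); c["R"]=np.array(c["R"]);c["t"]=np.array(c["t"]); return c
def ray(c,uv,z):
    d=c["R"].T@np.array([(uv[0]-c["cx"])/c["f"],(uv[1]-c["cy"])/c["f"],1]); o=-c["R"].T@c["t"]
    return o+d*(z-o[2])/d[2]
def px(c,X):
    p=c["R"]@np.array(X)+c["t"]; return np.array([c["cx"]+c["f"]*p[0]/p[2],c["cy"]+c["f"]*p[1]/p[2]])
def rows(d,t=(0,0,0)): pass
E
python3 - <<'E'
from h import *
ims=[]
for n in("scene","top"):
    c=cam(n); f=c["frame"]; hsv=cv2.cvtColor(f,cv2.COLOR_RGB2HSV)
    g=cv2.inRange(hsv,(65,100,30),(90,255,255))
    m=max(cv2.findContours(g,0,2)[0],key=cv2.contourArea)
    H=cv2.approxPolyDP(cv2.convexHull(m),4,True)[:,0]
    print(n,"case hull",[(tuple(map(int,p)),ray(c,p,.072)[:2].round(4),ray(c,p,0)[:2].round(4)) for p in H])
    red=cv2.inRange(hsv,(0,170,100),(6,255,255))|cv2.inRange(hsv,(174,170,100),(180,255,255))
    red[:240]=0; red[:,:250]=0; red[:,400:]=0
    k=max(cv2.findContours(red,0,2)[0],key=cv2.contourArea)
    P=np.array([ray(c,p,.018)[:2] for p in k[:,0]]); rr=cv2.minAreaRect((P*1000).astype(np.float32))
    print("handle",rr, cv2.boxPoints(rr).round(1).tolist())
    bl=cv2.inRange(hsv,(0,0,140),(180,40,255)); bl[:290]=0; bl[380:]=0; bl[:,:250]=0;bl[:,380:]=0
    k=max(cv2.findContours(bl,0,2)[0],key=cv2.contourArea)
    P=np.array([ray(c,p,.0115)[:2] for p in k[:,0]]); rr=cv2.minAreaRect((P*1000).astype(np.float32))
    print("blade",rr, cv2.boxPoints(rr).round(1).tolist())
    x,y,w,h=cv2.boundingRect(m); cr=f[y-8:y+h+8,x-8:x+w+8]
    ims.append(cv2.resize(cr,None,fx=600/cr.shape[0]*.95,fy=600/cr.shape[0]*.95)[:570,:])
ims[1]=ims[1]
o=np.hstack(ims); s=800/o.shape[1]; cv2.imwrite("pics/c1.png",cv2.resize(o,None,fx=min(1,s),fy=min(1,s))[:,:,::-1])
E
```

```text
scene case hull [((367, 184), array([ 0.6676, -0.2263]), array([ 0.7196, -0.2189])), ((428, 288), array([ 0.4883, -0.3712]), array([ 0.5262, -0.3751])), ((423, 306), array([ 0.454 , -0.3691]), array([ 0.4893, -0.3729])), ((380, 324), array([ 0.405 , -0.3085]), array([ 0.4364, -0.3075])), ((323, 221), array([ 0.5694, -0.1697]), array([ 0.6137, -0.1579])), ((322, 200), array([ 0.612 , -0.1563]), array([ 0.6596, -0.1434]))]
handle ((452.57196044921875, -130.02053833007812), (95.80876159667969, 22.367656707763672), 16.670839309692383) [[403.5, -133.0], [409.8999938964844, -154.5], [501.70001220703125, -127.0], [495.29998779296875, -105.5999984741211]]
blade ((351.8795471191406, -159.8275604248047), (87.50643157958984, 37.6525764465332), 17.514801025390625) [[304.5, -155.0], [315.79998779296875, -190.89999389648438], [399.29998779296875, -164.60000610351562], [387.8999938964844, -128.6999969482422]]
top case hull [((351, 163), array([ 0.6696, -0.2254]), array([ 0.6964, -0.2331])), ((448, 246), array([ 0.4887, -0.3725]), array([ 0.5004, -0.3926])), ((408, 288), array([ 0.4251, -0.288 ]), array([ 0.4315, -0.301 ])), ((319, 207), array([ 0.5941, -0.1544]), array([ 0.6147, -0.1562])), ((318, 196), array([ 0.6151, -0.1555]), array([ 0.6374, -0.1574]))]
handle ((453.8773193359375, -129.3157958984375), (99.70087432861328, 24.896100997924805), 16.092159271240234) [[402.5, -131.1999969482422], [409.3999938964844, -155.10000610351562], [505.20001220703125, -127.5], [498.29998779296875, -103.5]]
blade ((357.9654846191406, -158.73777770996094), (97.68009948730469, 36.51591110229492), 14.571139335632324) [[306.1000061035156, -153.39999389648438], [315.29998779296875, -188.6999969482422], [409.79998779296875, -164.10000610351562], [400.6000061035156, -128.8000030517578]]
```

View pics/c1.png

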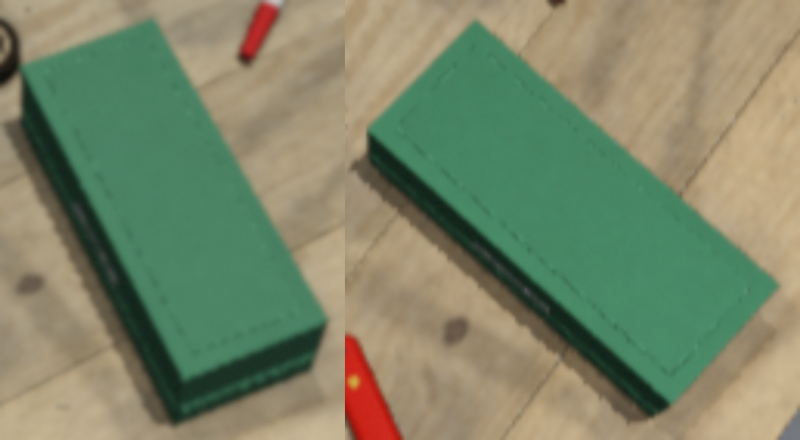

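The right-hand crop shows the dark front with the slot on the long side facing the knife and the tape (crop ~(510,275)). That means case +x points at about -51° in the world. Next I'll refine the case and check the lamp, which lies near the path.

```bash
python3 - <<'E'
from h import *
C={}
for n in("scene","top"):
    c=C[n]=cam(n); f=c["frame"]; hsv=cv2.cvtColor(f,cv2.COLOR_RGB2HSV)
    g=cv2.inRange(hsv,(65,80,85),(90,255,255)); g=cv2.morphologyEx(g,cv2.MORPH_OPEN,np.ones((3,3)))
    m=max(cv2.findContours(g,0,2)[0],key=cv2.contourArea)
    P=np.array([ray(c,p,.072)[:2] for p in m[:,0]]); print(n,"case top",cv2.minAreaRect((P*1000).astype(np.float32)))
    # small light things inside the front face = slot
    x,y,w,h=cv2.boundingRect(m)
c=C["top"]; print("tape",ray(c,(293,187),.01),"measure",ray(c,(240,197),.03),"bench",[ray(c,p,0).round(3) for p in((130,265),(350,440),(205,320))])
def tri(a,b):
    A=[];B=[]
    for c,uv in((C["top"],a),(C["scene"],b)):
        d=c["R"].T@np.array([(uv[0]-c["cx"])/c["f"],(uv[1]-c["cy"])/c["f"],1]); d/=np.linalg.norm(d); o=-c["R"].T@c["t"]
        M=np.eye(3)-np.outer(d,d); A.append(M);B.append(M@o)
    return np.linalg.lstsq(np.vstack(A),np.hstack(B),rcond=None)[0].round(3)
print("lamp base joint",tri((197,268),(173,212)),"arm",tri((75,257),(58,147)),"base",ray(c,(215,280),.01),"base r edge",ray(c,(242,275),.01))
for n in C: print(n,"tcp",px(C[n],[.245,.602,.21]), "slot",px(C[n],[.52,-.227,.031]))
E
```

```text
scene case top ((547.726318359375, -265.1754150390625), (237.80044555664062, 94.11125183105469), 38.68233871459961)
top case top ((550.2435302734375, -264.0653381347656), (236.57574462890625, 95.04035186767578), 38.456825256347656)
tape [ 0.65985489 -0.11103925  0.01      ] measure [ 0.64799459 -0.00822697  0.03      ] bench [array([0.553, 0.22 , 0.   ]), array([ 0.18 , -0.149,  0.   ]), array([0.428, 0.087, 0.   ])]
lamp base joint [0.507 0.075 0.096] arm [0.527 0.248 0.193] base [0.49876318 0.0588774  0.01      ] base r edge [0.50077363 0.0073862  0.01      ]
scene tcp [-240.92695797  234.13287937] slot [347.02233873 263.48961958]
top tcp [-203.05826326  505.50530008] slot [363.29788876 245.23161982]
```

The case centre is at (0.549, -0.265), with case y at 38.6°; the two views agree to about 2 mm. The lamp shade sits near (0.43, 0.14, 0.55) on my way, so I'll lift high first and pass over it.

```bash
python3 -m handwheel '[0,0,4.1,0,0,0,1,0,0,4.1,0,0,0,1,0,0,4.1,0,0,0,1,0,0,4.1,0,0,0,1,0,0,4.1,0,0,0,1]'
python3 -m handwheel '[0,0,4.1,0,0,0,1,0,0,4.1,0,0,0,1,0,0,4.1,0,0,0,1,0,0,4.1,0,0,0,1,0,0,4.1,0,0,0,1]'
python3 -m handwheel '[0,0,4.1,0,0,0,1,0,0,4.1,0,0,0,1,0,0,4.1,0,0,0,1,0,0,0,0,0,0,1,0,0,0,0,0,0,1]'
python3 -c "
from cell import r;print(r.state()['qpos'])"
```

```text
clock: 0.72
eef_pos: [0.2445, 0.6017, 0.4158]
eef_rot: [0.602, 3.083, 0.001]
wrist_force: [0.2, 1.1, 0.9]
width: 0.0851
grasp_force: 0.0
clock: 1.13
eef_pos: [0.2392, 0.5884, 0.5701]
eef_rot: [0.601, 3.069, 0.099]
wrist_force: [0.2, -0.5, 0.1]
width: 0.0857
grasp_force: 0.0
clock: 1.55
eef_pos: [0.2312, 0.5678, 0.6252]
eef_rot: [0.596, 3.045, 0.244]
wrist_force: [0.1, -0.1, 0.7]
width: 0.0855
grasp_force: 0.0
[-1.36250428  0.30644565  0.24167933  0.62984398 -0.09158448  2.05241759
 -0.00225911]
```

```bash
python3 -m handwheel '[-1.3,-3.2,0,0,0,0,1,-1.3,-3.2,0,0,0,0,1,-1.3,-3.2,1,0,0,0,1,-1.0,-2.5,3,0,0,0,1,0,0,4,0,0,0,1]'
python3 -m handwheel '[0,0,4,0,0,0,1,0,0,4,0,0,0,1,0,0,4,0,0,0,1,0,0,0,0,0,0,1,0,0,0,0,0,0,1]'
python3 -c "
from cell import r;print(r.state()['qpos'])"
```

```text
clock: 1.97
eef_pos: [0.1829, 0.4466, 0.6686]
eef_rot: [0.594, 3.034, 0.315]
wrist_force: [-0.1, -0.5, 0.7]
width: 0.0855
grasp_force: 0.0
clock: 2.38
eef_pos: [0.1847, 0.4536, 0.7119]
eef_rot: [0.586, 3.002, 0.452]
wrist_force: [-0.4, 0.2, 0.5]
width: 0.0853
grasp_force: 0.0
[-1.71514252e+00  1.14828243e-02  4.84746856e-01  7.81603429e-01
  1.10752647e-03  2.05250095e+00 -4.53130965e-02]
```

```bash
python3 -m handwheel '[0,0,2,6.5,-2.6,0,1,0,0,2,6.5,-2.6,0,1,0,0,3,6.5,-2.6,0,1,0,0,3,6.5,-2.6,0,1,0,0,3,0,0,0,1]'
python3 -m handwheel '[0,0,3,0,0,0,1,0,0,2,0,0,0,1,0,0,0,0,0,0,1,0,0,0,0,0,0,1,0,0,0,0,0,0,1]'
python3 -c "
from cell import r;print(r.state()['qpos'])"
```

```text
clock: 2.8
eef_pos: [0.1818, 0.4542, 0.8361]
eef_rot: [0.522, 2.735, 1.125]
wrist_force: [1.4, 3.4, 2.9]
width: 0.0858
grasp_force: 0.0
clock: 3.22
eef_pos: [0.185, 0.4545, 0.8905]
eef_rot: [0.531, 2.731, 1.131]
wrist_force: [0.3, -0.1, -0.4]
width: 0.0856
grasp_force: 0.0
[-1.74779554 -0.0975019   0.33043689  0.60536877  0.18589174  1.84882351
 -0.0949261 ]
```

```bash
python3 -m handwheel '[3.31,-1.49,0,0,0,-4.25,1,3.19,-1.73,0,0,0,-4.25,1,3.05,-1.97,0,0,0,-4.25,1,2.9,-2.18,0,0,0,-4.25,1,2.73,-2.4,0,0,0,-4.25,1]'
python3 -m handwheel '[2.54,-2.59,0,0,0,-4.25,1,2.34,-2.77,0,0,0,-4.25,1,2.13,-2.94,0,0,0,-4.25,1,1.91,-3.09,0,0,0,-4.25,1,1.68,-3.22,0,0,0,-4.25,1]'
python3 -m handwheel '[1.43,-3.34,0,0,0,-4.25,1,1.18,-3.43,0,0,0,-4.25,1,0.92,-3.51,0,0,0,-4.25,1,0.66,-3.57,0,0,0,-4.25,1,0.39,-3.61,0,0,0,-4.25,1]'
python3 -m handwheel '[0.13,-3.63,0,0,0,-4.25,1,-0.15,-3.63,0,0,0,-4.25,1,-0.41,-3.61,0,0,0,-4.25,1,-0.68,-3.57,0,0,0,-4.25,1,-0.94,-3.51,0,0,0,-4.25,1]'
python3 -c "
from h import *;s=r.state();print(s['qpos'],Rot.from_rotvec(s['eef_rot']).as_matrix())"
```

```text
clock: 3.63
eef_pos: [0.3383, 0.3546, 0.8907]
eef_rot: [0.989, 2.484, 1.032]
wrist_force: [-0.2, 0.7, -0.8]
width: 0.0852
grasp_force: 0.0
clock: 4.05
eef_pos: [0.4441, 0.2074, 0.8913]
eef_rot: [1.382, 2.18, 0.909]
wrist_force: [-0.3, -0.4, 0.6]
width: 0.0858
grasp_force: 0.0
clock: 4.47
eef_pos: [0.4892, 0.0322, 0.8915]
eef_rot: [1.709, 1.832, 0.767]
wrist_force: [1.4, 1.2, 0.4]
width: 0.0857
grasp_force: 0.0
clock: 4.88
eef_pos: [0.4678, -0.1474, 0.8916]
eef_rot: [1.969, 1.45, 0.61]
wrist_force: [-0.3, -0.1, 0.4]
width: 0.0857
grasp_force: 0.0
[-1.20314552 -0.22711583  0.72258541  0.61538982  0.69346445  1.92679916
 -0.23465534] [[ 0.29356927  0.67374226  0.67815076]
 [ 0.95590511 -0.21276675 -0.20242463]
 [ 0.00790591  0.70767342 -0.70649545]]
```

```bash
python3 -m handwheel '[0,0,-4,0,0,0,1,0,0,-4,0,0,0,1,0,0,-4,0,0,0,1,0,0,-4,0,0,0,1,0,0,-4,0,0,0,1]'
python3 -c "
from h import *;s=r.state();print(s['qpos'])"
python3 -m handwheel '[0,0,-4,2,6.7,0,1,0,0,-4,2,6.7,0,1,0,0,-4,2,6.7,0,1,0,0,-4,2,6.7,0,1,0,0,0,2,6.7,0,1]'
python3 -c "
from h import *;s=r.state();print(s['qpos'],Rot.from_rotvec(s['eef_rot']).as_matrix())"
```

```text
clock: 5.3
eef_pos: [0.4652, -0.1498, 0.83]
eef_rot: [1.947, 1.47, 0.611]
wrist_force: [-0.3, 0.5, -0.4]
width: 0.0854
grasp_force: 0.0
[-0.44841384 -0.29360332  0.31712853  0.94227924  0.36684171  1.70436859
 -0.18832825]
clock: 5.72
eef_pos: [0.4639, -0.1509, 0.6556]
eef_rot: [2.398, 1.801, 0.17]
wrist_force: [-81.1, 21.6, -13.8]
width: 0.0853
grasp_force: 0.0
[-0.43474827  0.01300417  0.72337536  0.90006011 -0.01932033  2.05385051
 -0.00488191] [[ 0.27781753  0.94510327  0.17203845]
 [ 0.96060453 -0.27471735 -0.04206333]
 [ 0.00750775  0.17694684 -0.98419177]]
```

```bash
python3 - <<'E'
from h import *
c=cam("scene"); d=cam("top")
cv2.imwrite("pics/f1.png",np.hstack([cv2.resize(c["frame"],(400,300)),cv2.resize(d["frame"],(400,300))])[:,:,::-1]); s=r.state();print(s['wrist_force'],s['ft_torque'],s['joint_velocities'],s['eef_pos'])
E
```

```text
[ 1.31761662  1.34605074 -0.69361223] [ 0.07877835  0.12532295 -0.01024416] [-0.01707682 -0.13013556 -0.10160297 -0.03680946  0.08417826  0.06725069
 -0.06029049] [ 0.47216683 -0.14939     0.65388579]
```

View pics/f1.png

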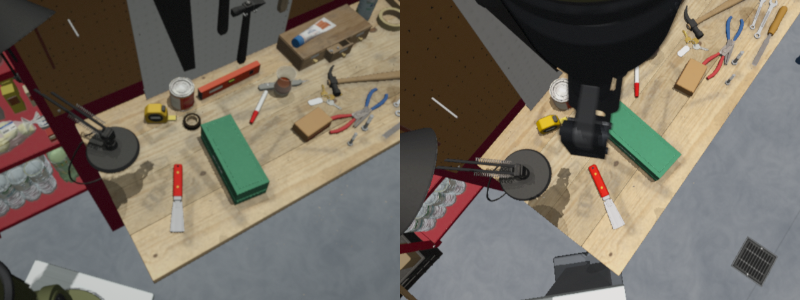

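The force spike was only inertia at a joint stop. The pictures show the arm free of the lamp and everything else undisturbed. I'll descend and yaw toward the knife.

```bash
python3 -m handwheel '[0,0,-3,0,0,0,1,0,0,-4,0,0,0,1,0,0,-4,0,0,0,1,0,0,-4,0,0,0,1,0,0,-4,0,0,0,1]'
python3 -m handwheel '[-0.8,0.2,-4,0,0,-5.75,1,-0.8,0.2,-4,0,0,-5.75,1,-0.8,0.2,-4,0,0,-5.75,1,-0.8,0.2,-4,0,0,-5.75,1,-0.7,0.2,-4,0,0,-5.75,1]'
python3 -m handwheel '[0,0,-2,0,0,-5.75,1,0,0,-2,0,0,-5.75,1,0,0,-2,0,0,-5.75,1,0,0,-1,0,0,-5.75,1,0,0,0,0,0,-5.75,1]'
cat > st.py <<'E'
from h import *
s=r.state();M=Rot.from_rotvec(s['eef_rot']).as_matrix()
print("q",s['qpos'].round(2),"pos",s['eef_pos'].round(4),"yaw y",np.degrees(np.arctan2(M[1,1],M[0,1])).round(2),"z",M[:,2].round(3),"F",s['wrist_force'].round(1),"w",round(s['width'],4))
# rotation (deg, world) needed for tool straight down with given y-yaw
import sys
if len(sys.argv)>1:
    a=np.radians(float(sys.argv[1])); y=np.array([np.cos(a),np.sin(a),0]); z=np.array([0,0,-1.]); G=np.c_[np.cross(y,z),y,z]
    print("turn",np.degrees(Rot.from_matrix(G@M.T).as_rotvec()).round(2))
E
python3 st.py -73.6
```

```text
clock: 6.23
eef_pos: [0.4646, -0.1494, 0.4708]
eef_rot: [2.383, 1.796, 0.183]
wrist_force: [1.5, -0.6, 0.6]
width: 0.0858
grasp_force: 0.0
clock: 6.65
eef_pos: [0.4249, -0.1395, 0.271]
eef_rot: [2.735, 1.131, 0.118]
wrist_force: [1.7, -0.2, -0.1]
width: 0.0851
grasp_force: 0.0
clock: 7.07
eef_pos: [0.4237, -0.1394, 0.2001]
eef_rot: [2.919, 0.416, 0.041]
wrist_force: [-1.0, 1.0, 0.1]
width: 0.0855
grasp_force: 0.0
q [-0.   -0.19  0.09  2.03  0.21  1.24 -1.26] pos [ 0.4237 -0.1394  0.2001] yaw y -73.79 z [ 0.054 -0.186 -0.981] F [-1.   1.   0.1] w 0.0855
turn [10.69  3.14  0.19]
```

```bash
python3 -m handwheel '[0.3,0.1,-4,5.35,1.57,0.1,1,0.3,0.1,-4,5.35,1.57,0.1,1,0.3,0.1,-3,0,0,0,1,0,0,-2,0,0,0,1,0,0,0,0,0,0,1]'
python3 st.py -73.6; python3 - <<'E'
from h import *
c=cam("scene");P=[(.433,-.1365,.02),(.404,-.145,.01)]
print([px(c,p).round() for p in P]); cv2.imwrite("pics/g1.png",cv2.resize(c["frame"][180:400,180:460],None,fx=2.7,fy=2.7)[:,:,::-1])
E
```

```text
clock: 7.48
eef_pos: [0.431, -0.1358, 0.0688]
eef_rot: [-3.106, -0.453, 0.005]
wrist_force: [-0.9, 0.7, 0.0]
width: 0.0852
grasp_force: 0.0
q [ 0.03  0.02  0.22  2.09 -0.01  1.03 -1.03] pos [ 0.431  -0.1358  0.0688] yaw y -73.4 z [-0.004  0.002 -1.   ] F [-0.9  0.7  0. ] w 0.0852
turn [-0.13 -0.21 -0.2 ]
[array([284., 297.]), array([284., 316.])]
```

View pics/g1.png

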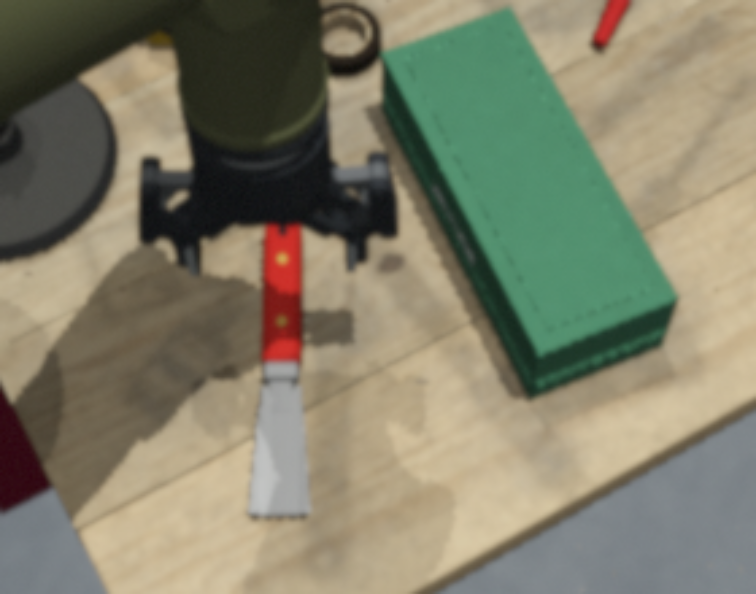

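The open fingers straddle the red handle (crop (190,265) and (355,265), handle at x≈282). I'll go down and close.

```bash
python3 -m handwheel '[0.2,0,-3,0,0,0,1,0,0,-2,0,0,0,1,0,0,-1.3,0,0,0,1,0,0,0,0,0,0,1,0,0,0,0,0,0,1]'
python3 -m handwheel '[0,0,0,0,0,0,-1,0,0,0,0,0,0,-1,0,0,0,0,0,0,-1,0,0,0,0,0,0,-1,0,0,0,0,0,0,-1]'
python3 -m handwheel '[0,0,0,0,0,0,-1,0,0,0,0,0,0,-1,0,0,0,0,0,0,-1,0,0,0,0,0,0,-1,0,0,0,0,0,0,-1]'; python3 st.py -73.6
```

```text
clock: 7.95
eef_pos: [0.4387, -0.1365, 0.0117]
eef_rot: [3.108, 0.455, 0.011]
wrist_force: [0.2, 0.4, 1.5]
width: 0.0855
grasp_force: 0.0
clock: 8.37
eef_pos: [0.4385, -0.1368, 0.0109]
eef_rot: [-3.109, -0.454, -0.011]
wrist_force: [0.6, 0.6, 0.0]
width: 0.0257
grasp_force: 0.0
clock: 8.78
eef_pos: [0.4381, -0.1367, 0.0102]
eef_rot: [-3.108, -0.453, -0.009]
wrist_force: [0.4, -0.1, 0.4]
width: -0.0002
grasp_force: 0.0
q [ 0.04  0.12  0.22  2.13 -0.04  0.89 -1.  ] pos [ 0.4381 -0.1367  0.0102] yaw y -73.4 z [ 0.005  0.001 -1.   ] F [ 0.4 -0.1  0.4] w -0.0002
turn [-0.06  0.31 -0.2 ]
```

```bash
python3 - <<'E'
from h import *
c=cam("scene");d=cam("top")
a=cv2.resize(c["frame"][180:400,180:460],(400,314)); b=cv2.resize(d["frame"][200:420,200:480],(400,314))
cv2.imwrite("pics/g2.png",np.hstack([a,b])[:,:,::-1])
E
```

```text
(no output)
```

View pics/g2.png

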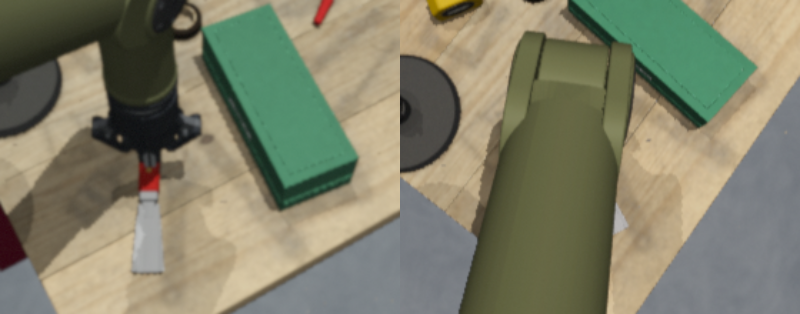

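The knife hasn't moved: blade edge still at (148,270) in the left crop. The fingers closed too high, so I'll open, go lower and close again.

```bash
python3 -m handwheel '[0,0,0,0,0,0,1,0,0,0,0,0,0,1,0,0,0,0,0,0,1,0,0,0,0,0,0,1,0,0,0,0,0,0,1]'
python3 -m handwheel '[0,0,0,0,0,0,1,0,0,0,0,0,0,1,0,0,0,0,0,0,1,0,0,-0.8,0,0,0,1,0,0,0,0,0,0,1]'; python3 st.py -73.6
python3 -m handwheel '[0,0,0,0,0,0,-1,0,0,0,0,0,0,-1,0,0,0,0,0,0,-1,0,0,0,0,0,0,-1,0,0,0,0,0,0,-1]'
python3 -m handwheel '[0,0,0,0,0,0,-1,0,0,0,0,0,0,-1,0,0,0,0,0,0,-1,0,0,0,0,0,0,-1,0,0,0,0,0,0,-1]'; python3 st.py -73.6
```

```text
clock: 9.3
eef_pos: [0.4382, -0.1367, 0.0103]
eef_rot: [-3.108, -0.454, -0.009]
wrist_force: [-0.5, 0.0, -0.0]
width: 0.0604
grasp_force: 0.0
clock: 9.72
eef_pos: [0.4373, -0.1365, 0.0011]
eef_rot: [-3.108, -0.454, -0.006]
wrist_force: [-0.5, 0.5, 0.0]
width: 0.0856
grasp_force: 0.0
q [ 0.04  0.13  0.22  2.14 -0.04  0.87 -1.  ] pos [ 0.4373 -0.1365  0.0011] yaw y -73.39 z [ 0.004  0.001 -1.   ] F [-0.5  0.5  0. ] w 0.0856
turn [-0.08  0.23 -0.21]
clock: 10.13
eef_pos: [0.4383, -0.1368, 0.0024]
eef_rot: [-3.108, -0.454, -0.009]
wrist_force: [0.1, 0.2, -0.3]
width: 0.0256
grasp_force: 0.0
clock: 10.55
eef_pos: [0.4382, -0.1367, 0.0023]
eef_rot: [-3.108, -0.454, -0.009]
wrist_force: [-0.8, -0.2, -0.6]
width: -0.0003
grasp_force: 0.0
q [ 0.04  0.13  0.22  2.14 -0.04  0.87 -1.  ] pos [ 0.4382 -0.1367  0.0023] yaw y -73.4 z [ 0.006  0.001 -1.   ] F [-0.8 -0.2 -0.6] w -0.0003
turn [-0.07  0.33 -0.2 ]
```

```bash
python3 - <<'E'
from h import *
c=cam("scene"); s=r.state(); print(px(c,s["eef_pos"]))
cv2.imwrite("pics/g3.png",cv2.resize(c["frame"][250:380,230:350],None,fx=4.6,fy=4.6,interpolation=cv2.INTER_CUBIC)[:,:,::-1])
E
```

```text
[285.31763785 298.9915168 ]
```

View pics/g3.png

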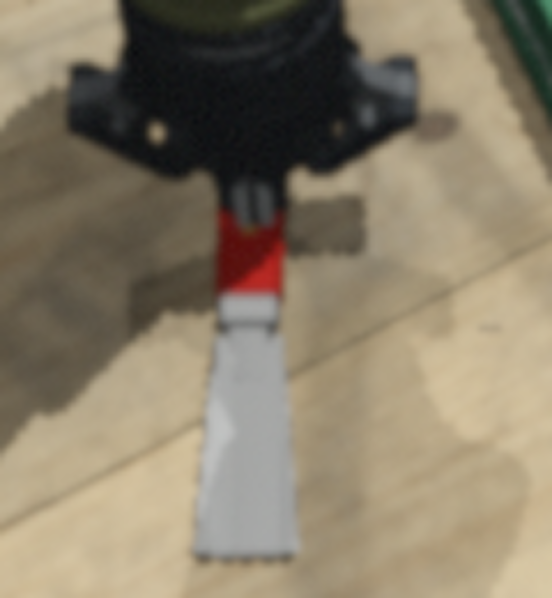

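The shut fingertips show at crop (250,228), drawn over the handle, so they must be above it. I'll feel downwards for contact.

```bash
for i in 1; do python3 -m handwheel '[0,0,-0.2,0,0,0,-1,0,0,0,0,0,0,-1,0,0,-0.2,0,0,0,-1,0,0,0,0,0,0,-1,0,0,0,0,0,0,-1]'; done
python3 -m handwheel '[0,0,-0.2,0,0,0,-1,0,0,0,0,0,0,-1,0,0,-0.2,0,0,0,-1,0,0,0,0,0,0,-1,0,0,0,0,0,0,-1]'
```

```text
clock: 11.02
eef_pos: [0.438, -0.1367, -0.0019]
eef_rot: [-3.108, -0.454, -0.009]
wrist_force: [-1.0, 0.0, 0.6]
width: -0.0002
grasp_force: 0.0
clock: 11.43
eef_pos: [0.4384, -0.1368, -0.0028]
eef_rot: [-3.107, -0.453, -0.009]
wrist_force: [-9.6, 2.9, 27.5]
width: 0.0001
grasp_force: 13.7
```

```bash
python3 -m handwheel '[0,0,1,0,0,0,-1,0,0,0,0,0,0,-1,0,0,0,0,0,0,-1,0,0,0,0,0,0,-1,0,0,0,0,0,0,-1]'; python3 - <<'E'
from h import *
c=cam("scene"); 
for dz in(0,.022):
  for sgn in(1,-1):
    y=np.array([.287,-.958,0])*sgn; f=np.array([-.958,-.287,0])
    print(dz,sgn,[px(c,np.array([.431,-.1358,.0688+.013+dz])+y*w+f*.011).round(1) for w in(.0425,.057)])
# finger dark pixel extents in the shut state above handle
s=r.state();print(s["eef_pos"])
E
```

```text
clock: 11.85
eef_pos: [0.4376, -0.1366, 0.0036]
eef_rot: [-3.108, -0.454, -0.007]
wrist_force: [-0.2, -0.5, -0.1]
width: 0.0001
grasp_force: 0.0
0 1 [array([307.1, 287.3]), array([315.9, 287.1])]
0 -1 [array([254.9, 288.5]), array([246. , 288.7])]
0.022 1 [array([306.8, 281.2]), array([315.8, 281. ])]
0.022 -1 [array([253.7, 282.4]), array([244.6, 282.6])]
[ 0.43759032 -0.13660073  0.0036496 ]
```

Contact came at reported z ≈ -0.002, where the handle top at 0.020 should be. The earlier picture also fits tips about 20 mm higher than reported. I'll try lower, in steps.

```bash
python3 -m handwheel '[0,0,0,0,0,0,1,0,0,0,0,0,0,1,0,0,0,0,0,0,1,0,0,0,0,0,0,1,0,0,0,0,0,0,1]'
python3 -m handwheel '[0,0,0,0,0,0,1,0,0,-0.6,0,0,0,1,0,0,-0.4,0,0,0,1,0,0,0,0,0,0,1,0,0,0,0,0,0,1]'
python3 -m handwheel '[0,0,0,0,0,0,-1,0,0,0,0,0,0,-1,0,0,0,0,0,0,-1,0,0,0,0,0,0,-1,0,0,0,0,0,0,-1]'
python3 -m handwheel '[0,0,0,0,0,0,-1,0,0,0,0,0,0,-1,0,0,0,0,0,0,-1,0,0,0,0,0,0,-1,0,0,0,0,0,0,-1]'; python3 st.py -73.6
```

```text
clock: 12.32
eef_pos: [0.4381, -0.1367, 0.0042]
eef_rot: [-3.108, -0.453, -0.009]
wrist_force: [0.1, 1.1, -0.3]
width: 0.0606
grasp_force: 0.0
clock: 12.73
eef_pos: [0.4376, -0.1366, -0.0062]
eef_rot: [-3.108, -0.453, -0.007]
wrist_force: [-0.3, -0.0, -0.5]
width: 0.0857
grasp_force: 0.0
clock: 13.15
eef_pos: [0.4382, -0.1366, -0.0056]
eef_rot: [-3.108, -0.454, -0.009]
wrist_force: [0.1, -0.8, 3.2]
width: 0.0256
grasp_force: 4.9
clock: 13.57
eef_pos: [0.4384, -0.1367, -0.0052]
eef_rot: [-3.108, -0.454, -0.01]
wrist_force: [-2.3, 1.5, 5.3]
width: 0.0228
grasp_force: 58.8
q [ 0.04  0.14  0.22  2.14 -0.04  0.85 -1.  ] pos [ 0.4384 -0.1367 -0.0052] yaw y -73.4 z [ 0.006  0.001 -1.   ] F [-2.3  1.5  5.3] w 0.0228
turn [-0.07  0.35 -0.2 ]
```

```bash
python3 -m handwheel '[0,0,0,0,0,0,1,0,0,0,0,0,0,1,0,0,0,0,0,0,1,0,0,0,0,0,0,1,0,0,-0.6,0,0,0,1]'
python3 -m handwheel '[0,0,-0.5,0,0,0,1,0,0,0,0,0,0,1,0,0,0,0,0,0,1,0,0,0,0,0,0,1,0,0,0,0,0,0,1]'
python3 -m handwheel '[0,0,0,0,0,0,-1,0,0,0,0,0,0,-1,0,0,0,0,0,0,-1,0,0,0,0,0,0,-1,0,0,0,0,0,0,-1]'
python3 -m handwheel '[0,0,0,0,0,0,-1,0,0,0,0,0,0,-1,0,0,0,0,0,0,-1,0,0,0,0,0,0,-1,0,0,0,0,0,0,-1]'; python3 st.py -73.6
```

```text
clock: 13.98
eef_pos: [0.4391, -0.1369, -0.0111]
eef_rot: [3.108, 0.454, 0.012]
wrist_force: [-0.1, -0.0, 0.1]
width: 0.0811
grasp_force: 0.0
clock: 14.4
eef_pos: [0.4382, -0.1367, -0.0167]
eef_rot: [-3.108, -0.454, -0.009]
wrist_force: [-1.1, 0.9, 0.1]
width: 0.0851
grasp_force: 0.0
clock: 14.82
eef_pos: [0.4382, -0.1367, -0.0166]
eef_rot: [-3.108, -0.454, -0.009]
wrist_force: [-0.3, -1.0, 10.4]
width: 0.0256
grasp_force: 10.2
clock: 15.23
eef_pos: [0.4386, -0.1369, -0.0163]
eef_rot: [-3.109, -0.453, -0.01]
wrist_force: [-0.2, -0.4, 4.6]
width: 0.0244
grasp_force: 59.8
q [ 0.04  0.16  0.22  2.15 -0.05  0.83 -0.99] pos [ 0.4386 -0.1369 -0.0163] yaw y -73.4 z [ 0.006  0.001 -1.   ] F [-0.2 -0.4  4.6] w 0.0244
turn [-0.06  0.37 -0.2 ]
```

Firm grip now (24.4 mm, 60 N). I'll lift and turn the blade toward the slot (+112°).

```bash
python3 -m handwheel '[0,0,1,0,0,0,-1,0,0,2,0,0,0,-1,0,0,2,0,0,0,-1,0,0,2,0,0,0,-1,0,0,1,0,0,5,-1]'
python3 -m handwheel '[-0.1,0.2,0,0,0,7,-1,-0.1,0.2,0,0,0,7,-1,-0.1,0.2,0,0,0,7,-1,-0.1,0.2,0,0,0,7,-1,-0.1,0.2,0,0,0,7,-1]'
python3 -m handwheel '[-0.1,0.2,0,0,0,7,-1,-0.1,0.2,0,0,0,7,-1,-0.1,0.2,0,0,0,7,-1,-0.1,0.2,0,0,0,7,-1,-0.1,0.2,0,0,0,7,-1]'
python3 -m handwheel '[-0.1,0.2,0,0,0,7,-1,-0.1,0.2,0,0,0,7,-1,-0.1,0.2,0,0,0,7,-1,-0.1,0.2,0,0,0,7,-1,-0.1,0.2,0,0,0,7,-1]'
python3 st.py 38.6
```

```text
clock: 15.65
eef_pos: [0.4388, -0.1369, 0.0656]
eef_rot: [3.086, 0.589, 0.012]
wrist_force: [-0.0, -1.3, -1.7]
width: 0.0246
grasp_force: 59.2
clock: 16.07
eef_pos: [0.4324, -0.1265, 0.0633]
eef_rot: [-2.759, -1.496, -0.007]
wrist_force: [-0.0, 0.6, -0.9]
width: 0.0242
grasp_force: 59.2
clock: 16.48
eef_pos: [0.4273, -0.1164, 0.0632]
eef_rot: [-2.18, -2.255, -0.006]
wrist_force: [1.7, -0.4, -1.3]
width: 0.0244
grasp_force: 59.2
clock: 16.9
eef_pos: [0.4223, -0.1065, 0.0632]
eef_rot: [-1.4, -2.805, -0.004]
wrist_force: [-0.1, 0.3, -1.1]
width: 0.0243
grasp_force: 59.2
q [ 0.02 -0.    0.17  2.13 -0.    1.02  0.84] pos [ 0.4223 -0.1065  0.0632] yaw y 36.94 z [-0.004  0.005 -1.   ] F [-0.1  0.3 -1.1] w 0.0243
turn [-0.29 -0.26  1.66]
```

```bash
python3 -m handwheel '[0,0,-2,-0.3,-0.3,1.7,-1,0,0,-2,0,0,0,-1,0,0,-1.85,0,0,0,-1,0,0,0,0,0,0,-1,0,0,0,0,0,0,-1]'; python3 st.py 38.6
python3 - <<'E'
from h import *
xh=np.array([.624,-.7815]);yh=np.array([.7815,.624]);c0=np.array([.549,-.2646])
for n in("scene","top"):
    c=cam(n);f=c["frame"];hsv=cv2.cvtColor(f,cv2.COLOR_RGB2HSV)
    bl=cv2.inRange(hsv,(0,0,90),(180,45,255)); u,v=px(c,[.50,-.2,.031]).astype(int)
    k=np.zeros_like(bl);k[v-45:v+45,u-45:u+45]=1; bl*=k
    ks=cv2.findContours(bl,0,2)[0]; m=max(ks,key=cv2.contourArea); P=np.array([ray(c,p,.0325)[:2] for p in m[:,0]])-c0
    L=np.c_[P@xh,P@yh]*1000; print(n,cv2.contourArea(m),"x",L[:,0].min().round(1),L[:,0].max().round(1)," tip y",L[L[:,0]>L[:,0].max()-6][:,1].min().round(1),L[L[:,0]>L[:,0].max()-6][:,1].max().round(1))
    if n=="scene": cv2.imwrite("pics/i1.png",cv2.resize(f[170:350,250:450],None,fx=3.2,fy=3.2,interpolation=cv2.INTER_CUBIC)[:,:,::-1])
E
```

```text
clock: 17.32
eef_pos: [0.4217, -0.1065, 0.0043]
eef_rot: [-1.369, -2.826, 0.001]
wrist_force: [-0.7, -0.5, -1.9]
width: 0.0244
grasp_force: 59.1
q [ 0.02  0.08  0.17  2.18 -0.02  0.88  0.87] pos [ 0.4217 -0.1065  0.0043] yaw y 38.3 z [-0.001  0.    -1.   ] F [-0.7 -0.5 -1.9] w 0.0244
turn [-0.   -0.06  0.3 ]
scene 911.0 x -167.9 -70.9  tip y -23.3 15.4
top 491.5 x -137.6 -70.0  tip y -20.1 16.8
```

View pics/i1.png

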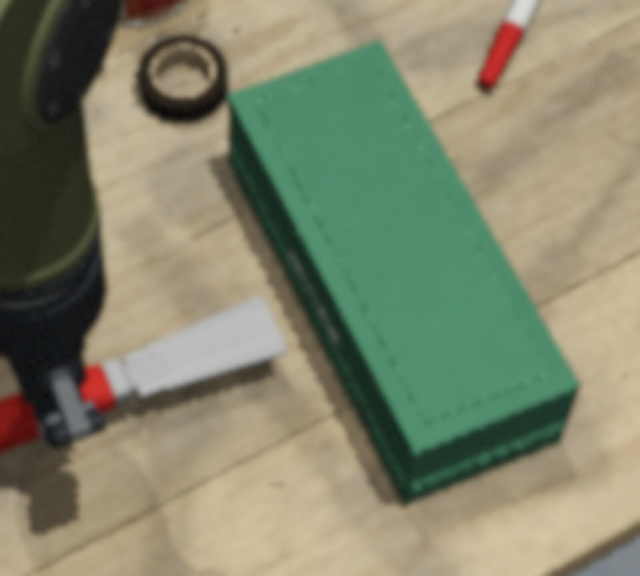

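The blade edge, crop (262,300)–(285,350), sits 22 mm in front of the slot at (290,255)–(338,340). Both views agree on x, height and centring (y ≈ -2 mm). I'll insert it 12 mm.

```bash
python3 -m handwheel '[0.6,-0.6,0,0,0,0,-1,0.6,-0.7,0,0,0,0,-1,0.5,-0.65,0,0,0,0,-1,0.5,-0.6,0,0,0,0,-1,0,0,0,0,0,0,-1]'; python3 st.py 38.6
```

```text
clock: 17.83
eef_pos: [0.4469, -0.1343, 0.0054]
eef_rot: [1.371, 2.822, 0.001]
wrist_force: [0.3, -0.9, -1.5]
width: 0.0245
grasp_force: 59.1
q [ 0.05  0.14  0.19  2.12 -0.03  0.88  0.93] pos [ 0.4469 -0.1343  0.0054] yaw y 38.19 z [ 0.004 -0.002 -1.   ] F [ 0.3 -0.9 -1.5] w 0.0245
turn [0.09 0.23 0.41]
```

```bash
python3 -m handwheel '[0,0,0.8,0,0,0,-1,0.1,-0.1,0.8,0,0,0,-1,0.1,-0.1,0.7,0,0,0,-1,0,0,0,0,0,0,-1,0,0,0,0,0,0,-1]'
python3 -m handwheel '[0.35,-0.43,0.9,0,0,0,-1,0.35,-0.43,0.9,0,0,0,-1,0,0,0,0,0,0,-1,0,0,0,0,0,0,-1,0,0,0,0,0,0,-1]'
python3 st.py 38.6; python3 - <<'E'
from h import *
c=cam("scene");cv2.imwrite("pics/l1.png",cv2.resize(c["frame"][120:370,230:470],None,fx=2.4,fy=2.4,interpolation=cv2.INTER_CUBIC)[:,:,::-1])
E
```

```text
clock: 18.25
eef_pos: [0.4479, -0.1341, 0.0287]
eef_rot: [1.368, 2.824, 0.002]
wrist_force: [0.1, 0.5, -2.2]
width: 0.0245
grasp_force: 59.2
clock: 18.67
eef_pos: [0.4545, -0.143, 0.046]
eef_rot: [1.369, 2.825, 0.001]
wrist_force: [0.2, 0.0, -0.8]
width: 0.024
grasp_force: 59.2
q [ 0.06  0.1   0.2   2.06 -0.02  0.98  0.94] pos [ 0.4545 -0.143   0.046 ] yaw y 38.29 z [ 0.003 -0.    -1.   ] F [ 0.2  0.  -0.8] w 0.024
turn [0.03 0.16 0.31]
```

View pics/l1.png

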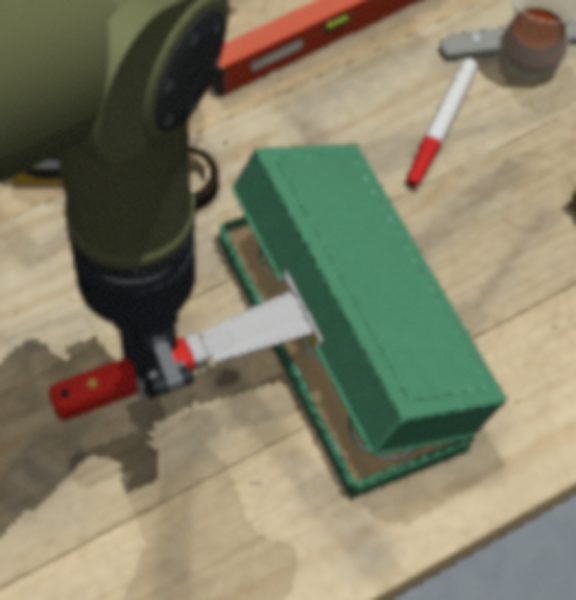

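The cover stands ~0.4 rad open, with the blade in the slot at crop (300,310) and the fingers well away. I'll continue the arc, then push the roof back from inside.

```bash
python3 -m handwheel '[0.35,-0.43,0.8,0,0,0,-1,0.35,-0.43,0.84,0,0,0,-1,0.47,-0.58,0.7,0,0,0,-1,0.47,-0.58,0.68,0,0,0,-1,0,0,0,0,0,0,-1]'
python3 -m handwheel '[0.56,-0.7,0.54,0,0,0,-1,0.56,-0.7,0.53,0,0,0,-1,0.94,-1.17,0,0,0,0,-1,0.94,-1.17,-0.6,0,0,0,-1,0,0,-0.6,0,0,0,-1]'
python3 st.py 38.6
python3 -m handwheel '[0.62,-0.78,0,0,0,0,-1,0.62,-0.78,0,0,0,0,-1,0.62,-0.78,0,0,0,0,-1,0.62,-0.78,0,0,0,0,-1,0.62,-0.78,0,0,0,0,-1]'
python3 -m handwheel '[0.3,-0.39,0,0,0,0,-1,0.3,-0.39,0,0,0,0,-1,0,0,0,0,0,0,-1,0,0,0,0,0,0,-1,0,0,0,0,0,0,-1]'
python3 st.py 38.6; python3 - <<'E'
from h import *
c=cam("scene");d=cam("top");a=cv2.resize(c["frame"][100:400,220:520],(400,400));b=cv2.resize(d["frame"][100:400,220:520],(400,400))
cv2.imwrite("pics/o1.png",np.hstack([a,b])[:,:,::-1])
for k in(c,d):
    g=cv2.inRange(cv2.cvtColor(k["frame"],cv2.COLOR_RGB2HSV),(65,80,30),(90,255,255))
    print(cv2.boundingRect(max(cv2.findContours(g,0,2)[0],key=cv2.contourArea)))
E
```

```text
clock: 19.13
eef_pos: [0.4729, -0.1654, 0.0781]
eef_rot: [1.369, 2.82, 0.001]
wrist_force: [0.6, -0.7, -2.0]
width: 0.0244
grasp_force: 59.1
clock: 19.55
eef_pos: [0.5033, -0.2038, 0.0759]
eef_rot: [1.369, 2.82, -0.0]
wrist_force: [0.7, -0.2, -1.2]
width: 0.0242
grasp_force: 59.3
q [ 0.12  0.2   0.24  1.89 -0.05  1.05  1.05] pos [ 0.5033 -0.2038  0.0759] yaw y 38.2 z [ 0.006 -0.003 -1.   ] F [ 0.7 -0.2 -1.2] w 0.0242
turn [0.19 0.36 0.4 ]
clock: 19.97
eef_pos: [0.5324, -0.2401, 0.0749]
eef_rot: [1.368, 2.825, 0.001]
wrist_force: [-0.0, 0.5, -0.9]
width: 0.0246
grasp_force: 59.2
clock: 20.38
eef_pos: [0.5367, -0.2463, 0.0744]
eef_rot: [-1.369, -2.827, -0.002]
wrist_force: [-2.9, 3.3, 0.2]
width: 0.0245
grasp_force: 59.4
q [ 0.17  0.3   0.26  1.77 -0.09  1.08  1.12] pos [ 0.5367 -0.2463  0.0744] yaw y 38.32 z [ 0.     0.001 -1.   ] F [-2.9  3.3  0.2] w 0.0245
turn [-0.07  0.    0.28]
(383, 158, 87, 141)
(435, 188, 45, 60)
```

```bash
python3 -m handwheel '[-1.5,1.88,0,0,0,0,-1,-1.5,1.88,0,0,0,0,-1,-1.5,1.88,0,0,0,0,-1,-1.5,1.88,0,0,0,0,-1,-1.5,1.88,0,0,0,0,-1]'
python3 -m handwheel '[-0.4,2.7,0,0,0,0,-1,-0.4,2.7,0,0,0,0,-1,-0.4,2.8,0,0,0,0,-1,0,0,-3,0,0,0,-1,0,0,-3,0,0,0,-1]'
python3 -m handwheel '[0,0,-1.5,0,0,0,-1,0,0,-0.7,0,0,0,-1,0,0,-0.5,0,0,0,-1,0,0,0,0,0,0,-1,0,0,0,0,0,0,-1]'; python3 st.py 38.6
```

```text
clock: 20.9
eef_pos: [0.463, -0.1533, 0.0753]
eef_rot: [1.368, 2.822, 0.001]
wrist_force: [-0.2, 0.7, -1.2]
width: 0.0244
grasp_force: 59.2
clock: 21.32
eef_pos: [0.4545, -0.0699, 0.0167]
eef_rot: [1.359, 2.82, 0.007]
wrist_force: [0.2, -1.3, -1.2]
width: 0.0245
grasp_force: 59.3
clock: 21.73
eef_pos: [0.4518, -0.0716, -0.0113]
eef_rot: [1.368, 2.823, 0.002]
wrist_force: [0.0, 0.4, -1.4]
width: 0.0245
grasp_force: 59.2
q [-0.03  0.15  0.13  2.15 -0.03  0.84  0.79] pos [ 0.4518 -0.0716 -0.0113] yaw y 38.28 z [ 0.004 -0.001 -1.   ] F [ 0.   0.4 -1.4] w 0.0245
turn [0.04 0.25 0.32]
```

```bash
python3 -m handwheel '[0,0,-0.2,0,0,0,-1,0,0,-0.2,0,0,0,-1,0,0,0,0,0,0,-1,0,0,0,0,0,0,1,0,0,0,0,0,0,1]'
python3 -m handwheel '[0,0,0,0,0,0,1,0,0,0,0,0,0,1,0,0,0,0,0,0,1,0,0,0,0,0,0,1,0,0,0,0,0,0,1]'
python3 -m handwheel '[0,0,2,0,0,0,1,0,0,4,0,0,0,1,0,0,4,0,0,0,1,-1,2,4,0,0,0,1,-1,2,4,0,0,0,1]'
python3 -m handwheel '[-1,3,0,0,0,0,1,-1,3,0,0,0,0,1,0,3,0,0,0,0,1,0,0,0,0,0,0,1,0,0,0,0,0,0,1]'
python3 st.py 38.6; python3 - <<'E'
from h import *
c=cam("scene");d=cam("top");a=cv2.resize(c["frame"][120:370,250:500],(400,400));b=cv2.resize(d["frame"][120:370,250:500],(400,400))
cv2.imwrite("pics/o2.png",np.hstack([a,b])[:,:,::-1])
E
```

```text
clock: 22.15
eef_pos: [0.451, -0.0713, -0.0159]
eef_rot: [1.368, 2.825, 0.002]
wrist_force: [-0.3, 1.1, 0.6]
width: 0.0474
grasp_force: 0.0
clock: 22.57
eef_pos: [0.4506, -0.0712, -0.0163]
eef_rot: [1.369, 2.825, 0.001]
wrist_force: [0.6, 0.3, -0.6]
width: 0.0851
grasp_force: 0.0
clock: 22.98
eef_pos: [0.4321, -0.0353, 0.1584]
eef_rot: [1.372, 2.823, 0.001]
wrist_force: [1.2, 0.9, -0.1]
width: 0.0851
grasp_force: 0.0
clock: 23.4
eef_pos: [0.4122, 0.0563, 0.1566]
eef_rot: [1.364, 2.827, 0.001]
wrist_force: [-0.2, -0.3, -0.6]
width: 0.0851
grasp_force: 0.0
q [-0.16 -0.15 -0.03  2.06 -0.    1.22  0.48] pos [0.4122 0.0563 0.1566] yaw y 38.5 z [ 0.003 -0.001 -1.   ] F [-0.2 -0.3 -0.6] w 0.0851
turn [0.04 0.15 0.1 ]
```

View pics/o2.png

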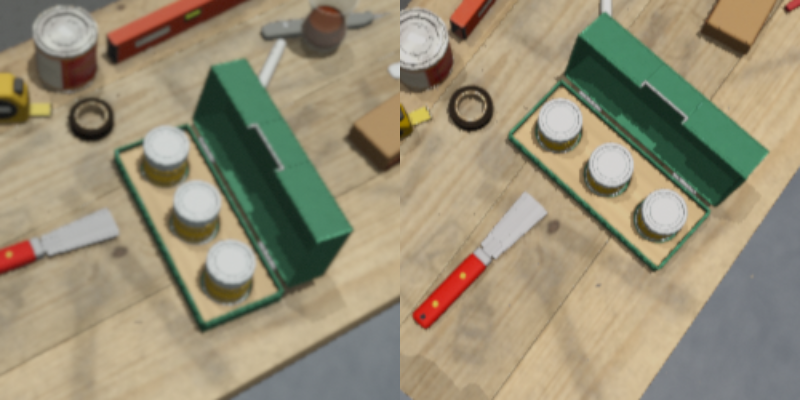

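The cover stands wide open and the knife lies flat on the bench. All three tins are upright in their wells, lids in the top crop at (559,122), (611,167) and (664,212). I'll measure their centres.

```bash
python3 - <<'E'
from h import *
xh=np.array([.624,-.7815]);yh=np.array([.7815,.624]);c0=np.array([.549,-.2646])
for n in("scene","top"):
    c=cam(n);hsv=cv2.cvtColor(c["frame"],cv2.COLOR_RGB2HSV); b=cv2.inRange(hsv,(0,0,120),(180,50,255))
    for i,y in enumerate((.08,0,-.08)):
        u,v=px(c,[*(c0+yh*y),.063]).astype(int);k=np.zeros_like(b);cv2.circle(k,(int(u),int(v)),24,255,-1)
        m=max(cv2.findContours(b&k,0,2)[0],key=cv2.contourArea)
        P=np.array([ray(c,p,.063)[:2] for p in m[:,0]]); (q,rad)=cv2.minEnclosingCircle((P*1000).astype(np.float32))
        rr=cv2.fitEllipse((P*1000).astype(np.float32)); w=np.array(rr[0])/1000
        print(n,i,"world",w.round(4),"axes",np.round(rr[1],1),"case xy",((w-c0)@xh).round(4),((w-c0)@yh).round(4))
E
```

```text
scene 0 world [ 0.612  -0.2148] axes [53.4 54.7] case xy 0.0003 0.0803
scene 1 world [ 0.5507 -0.264 ] axes [51.4 56.5] case xy 0.0006 0.0017
scene 2 world [ 0.4872 -0.3151] axes [52.4 52.8] case xy 0.0009 -0.0798
top 0 world [ 0.6125 -0.2146] axes [50.5 51.2] case xy 0.0006 0.0809
top 1 world [ 0.551  -0.2639] axes [50.5 51.1] case xy 0.0007 0.002
top 2 world [ 0.4885 -0.3142] axes [50.3 51. ] case xy 0.001 -0.0782
```

```bash
python3 -m handwheel '[2,-2.71,0,0,0,0,0.55,2,-2.71,0,0,0,0,0.55,2,-2.71,0,0,0,0,0.55,2,-2.71,0,0,0,0,0.55,2,-2.71,0,0,0,0,0.55]'
python3 -m handwheel '[2,-2.71,0,0,0,0,0.55,2,-2.71,0,0,0,0,0.55,2,-2.71,0,0,0,0,0.55,2,-2.71,0,0,0,0,0.55,2,-2.71,0,0,0,0,0.55]'
python3 -m handwheel '[0,0,-2,0,0,0,0.55,0,0,-2,0,0,0,0.55,0,0,-0.5,0,0,0,0.55,0,0,0,0,0,0,0.55,0,0,0,0,0,0,0.55]'; python3 st.py 38.6
```

```text
clock: 24.02
eef_pos: [0.5129, -0.083, 0.1562]
eef_rot: [1.371, 2.824, 0.0]
wrist_force: [-0.1, 0.9, -0.0]
width: 0.0662
grasp_force: 0.0
clock: 24.43
eef_pos: [0.6126, -0.2186, 0.1559]
eef_rot: [1.371, 2.825, -0.0]
wrist_force: [0.1, 0.2, -0.4]
width: 0.0663
grasp_force: 0.0
clock: 24.85
eef_pos: [0.6122, -0.2161, 0.1116]
eef_rot: [1.369, 2.826, 0.001]
wrist_force: [-0.4, -0.3, 0.8]
width: 0.0659
grasp_force: 0.0
q [ 0.12  0.38  0.22  1.58 -0.09  1.19  1.03] pos [ 0.6122 -0.2161  0.1116] yaw y 38.28 z [ 0.002 -0.    -1.   ] F [-0.4 -0.3  0.8] w 0.0659
turn [0.02 0.1  0.32]
```

```bash
python3 -m handwheel '[0,0.1,-3,0,0,0.3,0.55,0,0,-3,0,0,0,0.55,0,0,-2,0,0,0,0.55,0,0,-1.5,0,0,0,0.55,0,0,-1,0,0,0,0.55]'; python3 st.py 38.6
python3 -m handwheel '[0,0,0,0,0,0,0.55,0,0,0,0,0,0,-1,0,0,0,0,0,0,-1,0,0,0,0,0,0,-1,0,0,0,0,0,0,-1]'
python3 -m handwheel '[0,0,0,0,0,0,-1,0,0,0,0,0,0,-1,0,0,1,0,0,0,-1,0,0,1,0,0,0,-1,0,0,0,0,0,0,-1]'
cat > wf.py <<'E'
from cell import r
print("fz %.2f"%r.state()['wrist_force'][2])
E
for i in 1 2 3 4; do python3 -m handwheel '[0,0,0,0,0,0,-1,0,0,0,0,0,0,-1,0,0,0,0,0,0,-1,0,0,0,0,0,0,-1,0,0,0,0,0,0,-1]' | grep wrist; done; python3 st.py 38.6
```

```text
clock: 25.27
eef_pos: [0.6124, -0.2146, 0.0062]
eef_rot: [1.361, 2.829, 0.001]
wrist_force: [-0.0, -0.9, -0.2]
width: 0.0658
grasp_force: 0.0
q [ 0.13  0.48  0.21  1.67 -0.11  1.    1.05] pos [ 0.6124 -0.2146  0.0062] yaw y 38.63 z [ 0.002 -0.    -1.   ] F [-0.  -0.9 -0.2] w 0.0658
turn [ 0.01  0.13 -0.03]
clock: 25.68
eef_pos: [0.6137, -0.2153, 0.0083]
eef_rot: [1.36, 2.826, 0.002]
wrist_force: [0.3, 0.1, 2.8]
width: 0.0509
grasp_force: 63.5
clock: 26.1
eef_pos: [0.6136, -0.2153, 0.0288]
eef_rot: [1.36, 2.826, 0.002]
wrist_force: [0.8, -1.1, -1.1]
width: 0.0507
grasp_force: 63.1
wrist_force: [-0.4, 0.8, -2.1]
wrist_force: [0.4, -0.1, -1.9]
wrist_force: [0.0, 0.4, -2.1]
wrist_force: [-0.0, 0.3, -2.1]
q [ 0.13  0.46  0.21  1.66 -0.11  1.04  1.05] pos [ 0.6124 -0.2148  0.0265] yaw y 38.61 z [ 0.002 -0.    -1.   ] F [-0.   0.3 -2.1] w 0.051
turn [ 0.01  0.12 -0.01]
```

Tin in well0: about 2.0 N, too light. I'll set it back and try well1.

```bash
python3 -m handwheel '[0,0,-0.8,0,0,0,-1,0,0,-0.8,0,0,0,-1,0,0,-0.4,0,0,0,-1,0,0,0,0,0,0,-1,0,0,0,0,0,0,0.55]'
python3 -m handwheel '[0,0,0,0,0,0,0.55,0,0,0,0,0,0,0.55,0,0,0,0,0,0,0.55,0,0,2,0,0,0,0.55,0,0,3,0,0,0,0.55]'
python3 -m handwheel '[0,0,4,0,0,0,0.55,-2,-1.6,2,0,0,0,0.55,-2,-1.6,0,0,0,0,0.55,-2.1,-1.7,-2,0,0,0,0.55,0,0,-3,0,0,0,0.55]'
python3 st.py 38.6
python3 -m handwheel '[0,0,-3,0,0,0,0.55,0,0,-2,0,0,0,0.55,0,0,-1,0,0,0,0.55,0,0,0,0,0,0,0.55,0,0,0,0,0,0,0.55]'; python3 st.py 38.6
```

```text
clock: 28.18
eef_pos: [0.6129, -0.215, 0.007]
eef_rot: [1.361, 2.828, 0.002]
wrist_force: [-0.1, -0.0, 0.1]
width: 0.0616
grasp_force: 0.0
clock: 28.6
eef_pos: [0.6093, -0.2138, 0.0528]
eef_rot: [-1.36, -2.826, 0.001]
wrist_force: [0.9, -0.1, -0.0]
width: 0.0665
grasp_force: 0.0
clock: 29.02
eef_pos: [0.5495, -0.2712, 0.0701]
eef_rot: [1.369, 2.817, -0.004]
wrist_force: [-0.2, -1.9, -0.9]
width: 0.0661
grasp_force: 0.0
q [ 0.2   0.34  0.26  1.73 -0.09  1.08  1.15] pos [ 0.5495 -0.2712  0.0701] yaw y 38.18 z [ 0.007 -0.006 -1.   ] F [-0.2 -1.9 -0.9] w 0.0661
turn [0.36 0.42 0.42]
clock: 29.43
eef_pos: [0.5516, -0.2639, 0.0066]
eef_rot: [1.361, 2.829, 0.001]
wrist_force: [0.6, 0.6, 0.1]
width: 0.0659
grasp_force: 0.0
q [ 0.21  0.42  0.24  1.77 -0.12  0.97  1.17] pos [ 0.5516 -0.2639  0.0066] yaw y 38.61 z [ 0.002 -0.    -1.   ] F [0.6 0.6 0.1] w 0.0659
turn [ 0.02  0.11 -0.01]
```

```bash
python3 -m handwheel '[0,0,0,0,0,0,-1,0,0,0,0,0,0,-1,0,0,0,0,0,0,-1,0,0,0,0,0,0,-1,0,0,0,0,0,0,-1]'
python3 -m handwheel '[0,0,0,0,0,0,-1,0,0,0,0,0,0,-1,0,0,1,0,0,0,-1,0,0,1,0,0,0,-1,0,0,0,0,0,0,-1]'
for i in 1 2 3; do python3 -m handwheel '[0,0,0,0,0,0,-1,0,0,0,0,0,0,-1,0,0,0,0,0,0,-1,0,0,0,0,0,0,-1,0,0,0,0,0,0,-1]' | grep wrist; done; python3 st.py 38.6
```

```text
clock: 29.85
eef_pos: [0.5531, -0.2646, 0.0086]
eef_rot: [1.36, 2.825, 0.001]
wrist_force: [0.4, -0.4, 6.4]
width: 0.0515
grasp_force: 63.2
clock: 30.27
eef_pos: [0.5527, -0.2644, 0.0289]
eef_rot: [1.36, 2.826, 0.002]
wrist_force: [0.6, -0.4, -1.3]
width: 0.0517
grasp_force: 62.9
wrist_force: [-0.5, -0.1, -0.6]
wrist_force: [-0.4, 0.6, -1.1]
wrist_force: [-0.5, -0.3, -1.8]
q [ 0.2   0.39  0.24  1.76 -0.11  1.01  1.16] pos [ 0.5514 -0.2638  0.0264] yaw y 38.61 z [ 0.002 -0.    -1.   ] F [-0.5 -0.3 -1.8] w 0.0509
turn [ 0.02  0.12 -0.01]
```

Well1: about 1.2–1.8 N, also light. I'll set it back; next is well2.

```bash
python3 -m handwheel '[0,0,-0.8,0,0,0,-1,0,0,-0.8,0,0,0,-1,0,0,-0.4,0,0,0,-1,0,0,0,0,0,0,-1,0,0,0,0,0,0,0.55]'
python3 -m handwheel '[0,0,0,0,0,0,0.55,0,0,0,0,0,0,0.55,0,0,0,0,0,0,0.55,0,0,2,0,0,0,0.55,0,0,3,0,0,0,0.55]'
python3 -m handwheel '[0,0,4,0,0,0,0.55,-2.1,-1.7,2,0,0,0,0.55,-2.1,-1.7,0,0,0,0,0.55,-2.1,-1.7,-2,0,0,0,0.55,0,0,-3,0,0,0,0.55]'
python3 st.py 38.6
python3 -m handwheel '[0,0,-3,0,0,0,0.55,0,0,-2,0,0,0,0.55,0,0,-1,0,0,0,0.55,0,0,0,0,0,0,0.55,0,0,0,0,0,0,0.55]'; python3 st.py 38.6
```

```text
clock: 31.93
eef_pos: [0.5519, -0.2641, 0.0072]
eef_rot: [1.361, 2.828, 0.001]
wrist_force: [-0.1, 0.3, -0.3]
width: 0.0624
grasp_force: 0.0
clock: 32.35
eef_pos: [0.5484, -0.2624, 0.053]
eef_rot: [-1.36, -2.826, 0.0]
wrist_force: [0.6, -0.3, 0.5]
width: 0.0662
grasp_force: 0.0
clock: 32.77
eef_pos: [0.4859, -0.322, 0.0697]
eef_rot: [1.369, 2.818, -0.005]
wrist_force: [-0.2, -0.2, 0.1]
width: 0.066
grasp_force: 0.0
q [ 0.28  0.28  0.3   1.8  -0.09  1.06  1.28] pos [ 0.4859 -0.322   0.0697] yaw y 38.17 z [ 0.007 -0.007 -1.   ] F [-0.2 -0.2  0.1] w 0.066
turn [0.38 0.39 0.43]
clock: 33.18
eef_pos: [0.4885, -0.3149, 0.0065]
eef_rot: [1.361, 2.829, 0.001]
wrist_force: [-0.5, -0.7, 0.3]
width: 0.0662
grasp_force: 0.0
q [ 0.29  0.36  0.28  1.85 -0.12  0.95  1.3 ] pos [ 0.4885 -0.3149  0.0065] yaw y 38.61 z [ 0.002 -0.    -1.   ] F [-0.5 -0.7  0.3] w 0.0662
turn [ 0.02  0.1  -0.01]
```

```bash
python3 -m handwheel '[0,0,0,0,0,0,-1,0,0,0,0,0,0,-1,0,0,0,0,0,0,-1,0,0,0,0,0,0,-1,0,0,0,0,0,0,-1]'
python3 -m handwheel '[0,0,0,0,0,0,-1,0,0,0,0,0,0,-1,0,0,1,0,0,0,-1,0,0,1,0,0,0,-1,0,0,0,0,0,0,-1]'
for i in 1 2 3; do python3 -m handwheel '[0,0,0,0,0,0,-1,0,0,0,0,0,0,-1,0,0,0,0,0,0,-1,0,0,0,0,0,0,-1,0,0,0,0,0,0,-1]' | grep wrist; done; python3 st.py 38.6
```

```text
clock: 33.6
eef_pos: [0.4901, -0.3156, 0.0085]
eef_rot: [1.359, 2.826, 0.001]
wrist_force: [0.1, 0.7, 5.9]
width: 0.0516
grasp_force: 63.7
clock: 34.02
eef_pos: [0.489, -0.3154, 0.0283]
eef_rot: [1.361, 2.827, 0.001]
wrist_force: [0.9, 0.2, -4.3]
width: 0.0516
grasp_force: 64.1
wrist_force: [0.6, -0.6, -4.8]
wrist_force: [0.5, -0.2, -5.5]
wrist_force: [-0.2, -0.7, -5.0]
q [ 0.28  0.34  0.28  1.83 -0.11  0.98  1.29] pos [ 0.4884 -0.3149  0.0265] yaw y 38.6 z [ 0.002 -0.    -1.   ] F [-0.2 -0.7 -5. ] w 0.0517
turn [0.02 0.12 0.  ]
```

Well2: about 5 N, clearly the heaviest. I'll raise it, hold still and check the rest.

```bash
python3 -m handwheel '[0,0,2,0,0,0,-1,0,0,3,0,0,0,-1,0,0,3,0,0,0,-1,0,0,3,0,0,0,-1,0,0,2,0,0,0,-1]'
python3 -m handwheel '[0,0,1,0,0,0,-1,0,0,0,0,0,0,-1,0,0,0,0,0,0,-1,0,0,0,0,0,0,-1,0,0,0,0,0,0,-1]'
python3 -m handwheel '[0,0,0,0,0,0,-1,0,0,0,0,0,0,-1,0,0,0,0,0,0,-1,0,0,0,0,0,0,-1,0,0,0,0,0,0,-1]'; python3 - <<'E'
from h import *
xh=np.array([.624,-.7815]);yh=np.array([.7815,.624]);c0=np.array([.549,-.2646])
c=cam("scene");hsv=cv2.cvtColor(c["frame"],cv2.COLOR_RGB2HSV); b=cv2.inRange(hsv,(0,0,120),(180,50,255))
for i,y in enumerate((.08,0)):
    u,v=px(c,[*(c0+yh*y),.063]).astype(int);k=np.zeros_like(b);cv2.circle(k,(int(u),int(v)),24,255,-1)
    m=max(cv2.findContours(b&k,0,2)[0],key=cv2.contourArea)
    P=np.array([ray(c,p,.063)[:2] for p in m[:,0]])*1000; e=cv2.fitEllipse(P.astype(np.float32)); w=np.array(e[0])/1000-c0
    print(i,np.round(e[1],1),(w@xh).round(4),(w@yh).round(4))
g=cv2.inRange(hsv,(65,80,30),(90,255,255)); print("cover bbox",cv2.boundingRect(max(cv2.findContours(g,0,2)[0],key=cv2.contourArea)))
E
```

```text
clock: 35.68
eef_pos: [0.4893, -0.3156, 0.1598]
eef_rot: [1.36, 2.825, 0.001]
wrist_force: [-0.2, -0.8, -5.2]
width: 0.0517
grasp_force: 64.9
clock: 36.1
eef_pos: [0.4872, -0.314, 0.1642]
eef_rot: [-1.361, -2.829, -0.001]
wrist_force: [-0.2, 0.8, -4.5]
width: 0.0516
grasp_force: 64.9
clock: 36.52
eef_pos: [0.4883, -0.3148, 0.1663]
eef_rot: [1.362, 2.829, 0.001]
wrist_force: [-0.3, 0.7, -5.3]
width: 0.0516
grasp_force: 64.9
0 [56.4 64.6] -0.0019 0.0806
1 [53.3 66. ] 0.0042 0.0035
cover bbox (412, 212, 58, 87)
```

```bash
python3 -m handwheel '[0,0,0,0,0,0,-1,0,0,0,0,0,0,-1,0,0,0,0,0,0,-1,0,0,0,0,0,0,-1,0,0,0,0,0,0,-1]'; python3 -c "
from cell import r;print(r.close_job())"
```

```text
clock: 36.98
eef_pos: [0.4884, -0.3148, 0.1665]
eef_rot: [1.361, 2.829, 0.001]
wrist_force: [0.5, 0.6, -4.9]
width: 0.0517
grasp_force: 64.9
the job is handed in; nothing more can be done
None
```

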